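# Gauge the reamed end-pin bore of a cello end block

### The arm

A 7-joint arm with a two-finger parallel gripper is mounted at the origin on the work surface. World frame = base frame: x ahead of the robot, y to its left, z up, the work surface at z = 0. Lengths are in mm, angles in rad, forces in N, time in s.
With the tool pointing down it reaches from about 400 to 925 mm from the base axis. Payload 4.1 kg.
Tool frame: the origin (TCP) lies on the centre line of the jaws, within the pads' length; the fingertips stand 17 mm ahead of it and the grasp point (between the pads) lies 2 mm behind it (bot.tip_reach is the distance from the TCP to the fingertips, in mm); z points along the fingers, y is the line along which they close (so a half turn about z gives the same grasp; the last joint's range is limited). The gripper opens to 85 mm and grips with 20 to 120 N. Pads are 22 mm wide; open, the fingers measure 114 mm over their backs; the gripper's body (76 mm by 85 mm) begins 54 mm behind the grasp point. The pads swing forward as they close: fully open they stand 13 mm farther back than shut.
Start: joints at [1.236, 0.398, 0.045, 1.537, -0.019, 1.207, -0.051], TCP at [151.889, -632.037, 248.347] pointing down, gripper open.
Joint ranges: [-2.82, 2.82], [-0.49, 2.23], [-1.37, 1.46], [0, 2.46], [-1.36, 4.5], [0.23, 2], [-2.94, 2.94]. Speed limits (rad/s): [2.57, 2.57, 3.14, 3.14, 3.14, 3.14, 3.14].

### API

Orientations are given as a rotation vector (axis times angle).
In Python, from cell import bot, open_jaws, close_gripper, kin, vision, monitor gives the robot as it stands. Calls block until the motion is done:
- bot.goto(position, orientation): joint-space move of the TCP to a pose.
- bot.move_l(position, orientation=None, feed=150, f_stop=None): straight line of the TCP; orientation=None keeps the orientation; feed is the mean speed in mm/s. With f_stop (N) it stops when the force on the tool has changed by that much, and returns True; else False.
- bot.move_joints(angles): joint-space move.
- open_jaws() and close_gripper(grasp_force=None): open the fingers fully, or close them until they stop; grasp_force is the grip in N (None keeps the last).
- bot.sleep(seconds).
- kin.solve_ik(position, orientation): joint angles nearest the present ones, or None.
- vision.grab_frame(name): name is "scene" or "top"; returns a dict with "pixels" (480x640x3 uint8, blue, green, red), "camera_matrix" (3x3 intrinsics, pixels), "k1" (the pictures are not rectified: a ray, as slopes to the right and down, at radius r is drawn at 1 + k1 r^2 times it, then the intrinsics apply), "extrinsics" (4x4, takes a point from world to camera coordinates). Camera axes: x right, y down, z forward; pixel columns grow to the right and rows downward; lengths in mm; the calibration is good to about 2 mm. A picture is of the moment at which its call begins. There is no depth.
A pose or a line that the arm cannot do raises bot.PlanningError and nothing moves.
- bot.finish_job(): hands the job in; it is judged then, once.
Readings, each from a call of its own:
- monitor.current_clock(): time.
- monitor.current_qpos(): joint angles.
- monitor.current_qvel(): joint speeds.
- monitor.current_effort(): joint torques, N m.
- monitor.current_tcp_pos(): TCP position.
- monitor.current_ee_rot(): TCP orientation.
- monitor.current_contact_force(): force on the tool from outside, world axes, zero at the start.
- monitor.current_torque(): the same for the moment, N m.
- monitor.current_opening(): opening from 0.0 (shut) to 1.0 (fully open).
- monitor.current_gripper_force(): force on a finger pad.
Only numpy, scipy, OpenCV 4.12 (cv2) and the standard library are available. Lean on these libraries where they do the work, as an engineer would, in place of code of your own. Each camera call takes 0.05 s, during which the arm holds its last target. There are 200 camera calls.

### The job

Check the wide reamed bore in the clamped end block with the larger of the two stepped plug gauges: put its go section fully into the bore, then press straight down on it gently (about 10 N) for about a second to confirm that the wider no-go section is refused at the mouth. Let go and leave the gauge standing upright in the bore; leave the small gauge in its stand and do not push the brass plane about.

Things in the scene. Friction and masses are not known exactly. Their poses are not given: they have to be found in the camera images.
- plug_gauge: Larger stepped plug gauge, round, upright in a 60x60x50 mm wooden stand; 120 long, 0.2-0.33 kg. Origin: centre of its lower tip, z up its axis. From the tip: steel go section 0-30 mm, dia 27 (first 8 mm tapered from dia 19); steel no-go section 30-48, dia 38; brass neck 48-56, dia 21; dark wood handle 56-120, dia 30. No-go rests on the stand's top, so the tip starts 20 mm above the table.
- end_block: Pale wooden block 100 (x) x 70 x 50 mm high, fixed between two low wooden dogs at its short ends. Origin: centre of its underside, on the table. Upright through bore, dia 31, at its centre, mouth 50 mm above the origin; gauge fully home: tip 20 mm above the table, no-go section on the mouth. A like block with a narrow 14 mm hole is a bystander.
- small_gauge: Bystander: smaller stepped plug gauge, same materials, 105 mm long, go dia 17, no-go dia 28, handle dia 22, upright in a like stand (handle's top 125 mm above the table). Origin: centre of its tip. Leave it in its stand.
- block_plane: Bystander: brass block plane, 160 mm long (its y) x 50 x about 65 high, loose on the far side of the bench. Origin: centre of its sole. Leave it where it is.
Not all that is in view belongs to the job. Leave any turquoise look-alike of the plug_gauge alone.

How it is judged:
By the outcome, as a careful person would: the job done as asked, in the order asked, and still so for the second after the job is handed in, with the robot touching nothing.
It also fails if it takes over 45 s, if anything falls off the work surface, if the arm or the gripper's body presses on something with over 40 N, if the wrist force passes 120 N, or if a joint passes its speed limit or range.

## Working session

There is one attempt and no reset: what is moved stays moved. The work goes in short steps, each a Python script; the robot and the scene stay as the last script left them, time stands still between calls to the robot, and variables do not carry over. Pictures are saved under pics/ and viewed, at most 10 in all, crops included, and the job is handed in when it is done.

```bash
mkdir -p pics; ls
python3 - <<'E'
from cell import bot,vision,monitor
import cv2,numpy as np
for n in("scene","top"):
    f=vision.grab_frame(n);cv2.imwrite(f"pics/{n}0.png",f["pixels"])
    print(n,f["camera_matrix"].tolist(),f["k1"],np.round(f["extrinsics"],4).tolist())
print(monitor.current_clock(),monitor.current_ee_rot())
E
```

```text
pics
scene [[470.8415030217585, 0.0, 315.3436157973191], [0.0, 470.8415030217585, 241.195999264085], [0.0, 0.0, 1.0]] -0.08070733506548795 [[-0.0085, 0.9998, 0.0193, 5.7915], [0.778, 0.0188, -0.628, -433.8903], [-0.6282, 0.0097, -0.778, 1206.9224], [0.0, 0.0, 0.0, 1.0]]
top [[605.8933374233293, 0.0, 307.4613526984473], [0.0, 605.8933374233293, 237.60019892681183], [0.0, 0.0, 1.0]] -0.18490470666274433 [[-0.0159, -0.9999, 0.0025, 1.5146], [-0.9883, 0.0153, -0.1515, 593.2476], [0.1515, -0.0049, -0.9884, 1070.8314], [0.0, 0.0, 0.0, 1.0]]
0.1 [-3.11811139e+00 -3.69503498e-01  4.94190011e-04]
```

View pics/scene0.png

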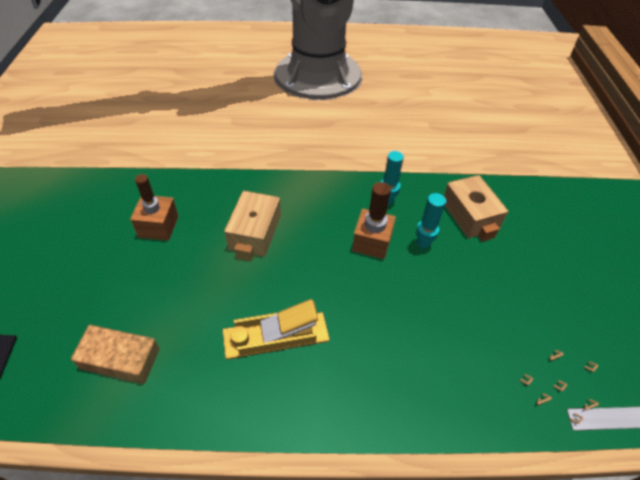

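View pics/top0.png

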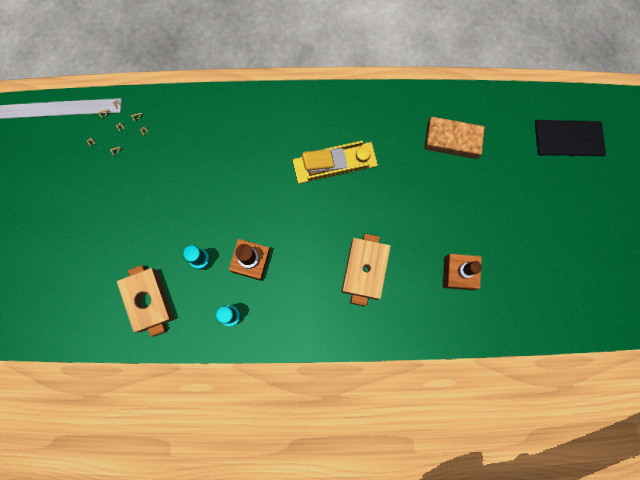

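Scene view: the large gauge is at about (377,215) in its stand, the wide-bore block at (478,197), with turquoise look-alikes at (393,180) and (432,220). Top view: gauge at (248,257), wide bore at (142,299), turquoise at (195,257) and (228,315), small gauge at (467,270), and plane at (335,162).

```bash
cat > h.py <<'E'
from cell import bot,open_jaws,close_gripper,kin,vision,monitor
import cv2,numpy as np
from scipy.spatial.transform import Rotation as R
def ray(f,uv):
    K=f["camera_matrix"];d=(np.array(uv,float)-K[:2,2])/K[[0,1],[0,1]]
    x=cv2.undistortPoints(np.array([[uv]],float),K,np.array([f["k1"],0,0,0.]))[0,0]
    E=f["extrinsics"];Rm=E[:3,:3];return -Rm.T@E[:3,3],Rm.T@np.array([*x,1])
def onz(f,uv,z):
    c,d=ray(f,uv);return (c+d*(z-c[2])/d[2])
def proj(f,p):
    E=f["extrinsics"];q=E[:3,:3]@np.array(p,float)+E[:3,3]
    return cv2.projectPoints(q.reshape(1,1,3),np.zeros(3),np.zeros(3),f["camera_matrix"],np.array([f["k1"],0,0,0.]))[0][0,0]
def blobs(mask,amin=20):
    c,_=cv2.findContours(mask.astype(np.uint8),cv2.RETR_EXTERNAL,cv2.CHAIN_APPROX_NONE)
    return [k for k in c if cv2.contourArea(k)>=amin]
def crop(f,c,w,h,s,name):
    u,v=int(c[0]-w/2),int(c[1]-h/2)
    cv2.imwrite(name,cv2.resize(f["pixels"][v:v+h,u:u+w],None,fx=s,fy=s,interpolation=cv2.INTER_NEAREST))
    return u,v
E
python3 - <<'E'
from h import *
F={n:vision.grab_frame(n) for n in("scene","top")}
a=F["top"]["pixels"][230:340,105:285];b=F["scene"]["pixels"][145:265,345:515]
a=cv2.resize(a,(720,440),interpolation=0);cv2.imwrite("pics/t1.png",a)
cv2.imwrite("pics/s1.png",cv2.resize(b,(680,480),interpolation=0))
for n,f in F.items():
    hsv=cv2.cvtColor(f["pixels"],cv2.COLOR_BGR2HSV);h,s,v=cv2.split(hsv)
    print(n,"cam",np.round(ray(f,(320,240))[0]))
    roi=np.zeros(v.shape,bool)
    if n=="top":roi[230:340,105:285]=1
    else:roi[145:265,345:515]=1
    for lab,m,z in(("dark",(v<75)&((h<22)|(h>165)),50),("turq",(h>82)&(h<98)&(s>150)&(v>100),60),("pale",(h>8)&(h<25)&(v>140),50)):
        for c in blobs(m&roi):
            mo=cv2.moments(c);u=(mo['m10']/mo['m00'],mo['m01']/mo['m00']);r=cv2.minAreaRect(c)
            print(lab,np.round(u,1),cv2.contourArea(c),np.round(r[1],1),round(r[2],1),"onz",z,np.round(onz(f,u,z)),"bbox",cv2.boundingRect(c))
E
```

```text
scene cam [1096.   -9.  666.]
dark [369.6 246.4] 452.0 [33.2 15.3] 14.0 onz 50 [607.  89.  50.] bbox (353, 235, 35, 23)
dark [485.1 234.6] 88.0 [19.  10.6] 11.3 onz 50 [576. 293.  50.] bbox (476, 228, 21, 12)
dark [378.1 206.2] 357.0 [16.3 30.4] 11.3 onz 50 [514. 111.  50.] bbox (369, 190, 21, 31)
dark [459.1 212.5] 492.5 [52.3 12.8] 53.7 onz 50 [526. 256.  50.] bbox (446, 187, 28, 50)
turq [428.6 230. ] 101.5 [23.2 12.8] 13.2 onz 60 [577. 191.  60.] bbox (417, 221, 23, 16)
turq [436.4 199.2] 191.0 [14. 18.] 90.0 onz 60 [503. 216.  60.] bbox (427, 192, 19, 15)
turq [396.4 187.4] 45.0 [ 5.7 12. ] 45.0 onz 60 [475. 146.  60.] bbox (391, 182, 10, 11)
turq [395.3 156.6] 96.5 [ 9. 13.] 90.0 onz 60 [390. 153.  60.] bbox (389, 152, 14, 10)
pale [490.5 227.3] 71.0 [ 6.6 14.2] 71.6 onz 50 [559. 307.  50.] bbox (483, 223, 16, 9)
pale [375.9 227.5] 351.5 [35.4 25.7] 13.4 onz 50 [565. 103.  50.] bbox (355, 209, 40, 32)
pale [477.3 197.7] 1399.0 [57.6 32. ] 53.1 onz 50 [487. 298.  50.] bbox (449, 176, 59, 45)
pale [435.  158.2] 4157.5 [ 29. 169.] 90.0 onz 50 [380. 235.  50.] bbox (345, 145, 170, 30)
top cam [ 424.   -2. 1148.]
dark [138.8 299.4] 70.0 [ 9.2 15.4] 8.1 onz 50 [483. 304.  50.] bbox (135, 292, 11, 16)
dark [163.2 298.1] 183.0 [63.  12.5] 81.1 onz 50 [485. 258.  50.] bbox (153, 269, 21, 63)
dark [264.7 265.5] 22.0 [ 3.2 32.9] 19.5 onz 50 [542.  71.  50.] bbox (258, 248, 12, 33)
dark [249.9 259. ] 71.5 [11.7 16.5] 42.5 onz 50 [554.  98.  50.] bbox (239, 247, 17, 18)
turq [227.2 315.3] 370.5 [21. 23.] 90.0 onz 60 [452. 138.  60.] bbox (215, 305, 24, 22)
turq [193.2 255.3] 261.0 [26.9 19.8] 45.0 onz 60 [561. 201.  60.] bbox (183, 245, 25, 24)
pale [155.7 329.6] 91.0 [ 7.4 14.5] 68.2 onz 50 [427. 271.  50.] bbox (148, 324, 16, 12)
pale [142.3 298.6] 2009.0 [60.6 37.3] 71.2 onz 50 [484. 297.  50.] bbox (117, 266, 52, 66)
pale [248.6 258.3] 1003.5 [32.8 32.8] 15.9 onz 50 [556. 100.  50.] bbox (229, 239, 40, 40)
```

View pics/t1.png

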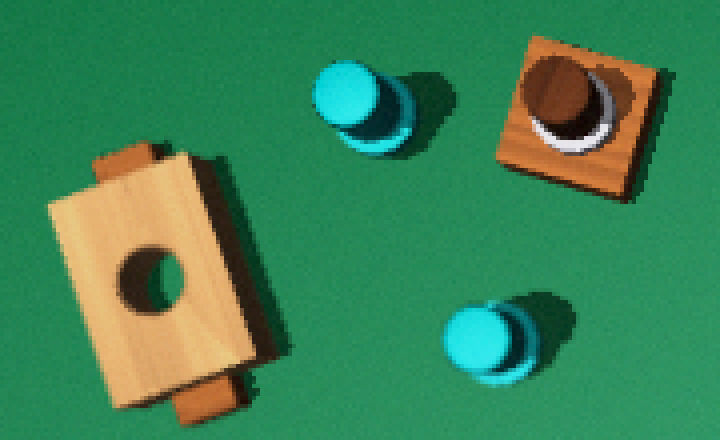

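View pics/s1.png

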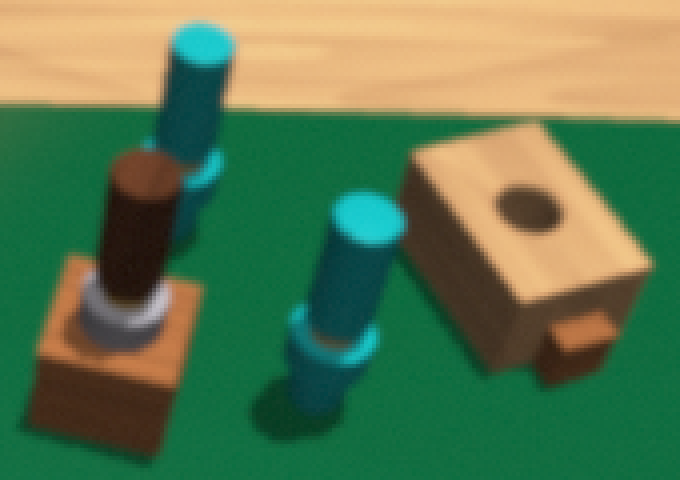

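The crops show the gauge cap centre at top (243.9,252.2) and scene (381.1,188.1), and the bore mouth at top (142.4,299.6) and scene (477.2,197.1). The turquoise caps are at top (191.2,252.9) and (224.2,314.7). Now I'll turn these into positions.

Run:
```python
from h import *
T=vision.grab_frame("top");S=vision.grab_frame("scene")
def tri(a,b):
    (c1,d1),(c2,d2)=ray(T,a),ray(S,b);s=np.linalg.lstsq(np.c_[d1,-d2],c2-c1,rcond=None)[0]
    return (c1+s[0]*d1+c2+s[1]*d2)/2
for l,a,b,z in(("cap",(243.9,252.2),(381.1,188.1),140),("bore",(142.4,299.6),(477.2,197.1),50),("tq1",(191.2,252.9),(436.8,199.3),120),("tq2",(224.2,314.7),(395.3,156),120)):
    print(l,onz(T,a,z).round(1),onz(S,b,z).round(1),tri(a,b).round(1))
g=(onz(T,(243.9,252.2),140)+onz(S,(381.1,188.1),140))[:2]/2
for a in range(0,180,15):
    r=(R.from_euler("z",a,degrees=True)*R.from_rotvec([np.pi,0,0])).as_rotvec()
    print(a,[None if q is None else q.round(2).tolist() for q in [kin.solve_ik([*g,z],r) for z in(116,220)]+[kin.solve_ik([480,297,z],r) for z in(116,)]])
```

```text
cap [555.5  99.9 140. ] [559.6 100.9 140. ] [556.  101.  136.4]
bore [482.2 296.7  50. ] [485.5 298.3  50. ] [482.6 298.6  46.9]
tq1 [558.2 193.1 120. ] [562.1 194.6 120. ] [558.8 194.8 116.6]
tq2 [451.8 135.8 120. ] [457.9 137.  120. ] [452.  137.4 114.9]
0 [[0.3, 0.47, -0.71, 1.86, 0.37, 0.95, -2.14], [0.41, 0.37, -0.84, 1.76, 0.3, 1.15, -2.09], [0.14, 0.58, -1.02, 1.86, 0.57, 1.03, -2.69]]
15 [[0.38, 0.5, -0.81, 1.86, 0.43, 0.97, -1.93], [0.43, 0.37, -0.86, 1.76, 0.31, 1.15, -1.83], [0.17, 0.6, -1.07, 1.86, 0.61, 1.06, -2.46]]
30 [[0.41, 0.51, -0.85, 1.86, 0.46, 0.98, -1.69], [0.45, 0.38, -0.89, 1.76, 0.32, 1.16, -1.58], [0.2, 0.62, -1.11, 1.86, 0.64, 1.07, -2.22]]
45 [[0.44, 0.53, -0.9, 1.86, 0.49, 1.0, -1.46], [0.47, 0.39, -0.93, 1.76, 0.34, 1.16, -1.34], [0.11, 0.55, -0.97, 1.86, 0.53, 1.01, -1.87]]
60 [[0.48, 0.55, -0.96, 1.86, 0.53, 1.01, -1.23], [0.49, 0.4, -0.95, 1.76, 0.35, 1.17, -1.09], [-0.07, 0.47, -0.72, 1.86, 0.37, 0.95, -1.47]]
75 [[0.49, 0.56, -0.98, 1.86, 0.55, 1.02, -0.98], [0.49, 0.4, -0.94, 1.76, 0.35, 1.17, -0.82], [-0.07, 0.47, -0.72, 1.86, 0.37, 0.95, -1.21]]
90 [[0.48, 0.55, -0.96, 1.86, 0.53, 1.02, -0.71], [0.49, 0.4, -0.94, 1.76, 0.35, 1.17, -0.56], [-0.05, 0.47, -0.74, 1.86, 0.38, 0.95, -0.96]]
105 [[0.49, 0.56, -0.98, 1.86, 0.54, 1.02, -0.45], [0.49, 0.4, -0.95, 1.76, 0.35, 1.17, -0.3], [-0.03, 0.48, -0.76, 1.86, 0.4, 0.96, -0.71]]
120 [[0.5, 0.57, -0.99, 1.86, 0.55, 1.03, -0.2], [0.5, 0.4, -0.96, 1.76, 0.36, 1.17, -0.04], [-0.01, 0.49, -0.79, 1.86, 0.41, 0.96, -0.46]]
135 [[0.51, 0.57, -1.0, 1.85, 0.56, 1.03, 0.05], [0.5, 0.41, -0.96, 1.76, 0.36, 1.17, 0.22], [0.0, 0.49, -0.81, 1.86, 0.43, 0.97, -0.21]]
150 [[0.51, 0.58, -1.02, 1.85, 0.57, 1.04, 0.31], [0.51, 0.41, -0.97, 1.76, 0.37, 1.17, 0.47], [0.02, 0.5, -0.83, 1.86, 0.44, 0.98, 0.04]]
165 [[0.52, 0.59, -1.03, 1.85, 0.58, 1.04, 0.56], [0.51, 0.41, -0.98, 1.75, 0.37, 1.17, 0.73], [0.03, 0.51, -0.85, 1.86, 0.46, 0.98, 0.29]]
```

Run:
```python
from h import *
r=(R.from_euler("z",125,degrees=True)*R.from_rotvec([np.pi,0,0])).as_rotvec()
g=np.array([557,100.4]);b=g+[-73.7,197.1]
bot.goto([*g,215],r)
bot.move_l([*g,108],r,feed=120,f_stop=8)
print(monitor.current_tcp_pos(),monitor.current_clock())
close_gripper(60)
print("open",monitor.current_opening(),monitor.current_gripper_force(),monitor.current_contact_force())
p=monitor.current_tcp_pos()
bot.move_l([p[0],p[1],150],feed=60,f_stop=25)
bot.move_l([p[0],p[1],228],feed=150)
bot.move_l([*b,228],feed=180)
bot.move_l([*b,160],feed=120)
bot.sleep(.2)
print(monitor.current_tcp_pos(),monitor.current_opening(),monitor.current_contact_force(),monitor.current_clock())
T=vision.grab_frame("top");S=vision.grab_frame("scene")
np.savez("hov.npz",tp=T["pixels"],sp=S["pixels"])
a=cv2.resize(T["pixels"][250:345,90:210],(480,380),interpolation=0);c=cv2.resize(S["pixels"][120:260,420:540],(326,380),interpolation=0)
cv2.imwrite("pics/hov.png",np.hstack([a,c[:,:318]]))
```

```text
[557.65859399 100.7358799  108.77476122] 4.2833
open 0.3336721025422068 58.96112143993378 [ 0.42492206 -0.97092175  3.45655665]
[483.77351011 297.96826375 160.93198073] 0.33487498856536024 [-0.09449036 -0.09560716 -2.50590227] 8.5917
```

View pics/hov.png

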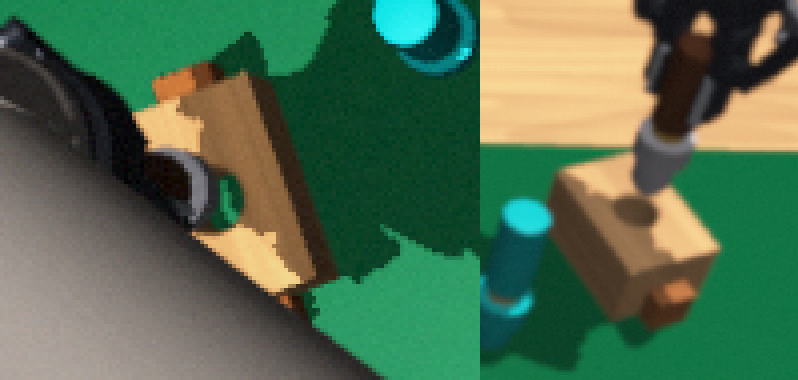

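The gauge is held upright over the bore, with its tip near scene pixel (482,189). I'll check the tip against the prediction, then insert with force stops.

Run:
```python
from h import *
S=vision.grab_frame("scene");T=vision.grab_frame("top")
# expected axis over the bore (scene-frame estimate): go and no-go ring centres
for z in (72,102,120,128): print(z,proj(S,[485.5,298.3,z]).round(1),proj(T,[482.2,296.7,z]).round(1))
px=S["pixels"];hsv=cv2.cvtColor(px,cv2.COLOR_BGR2HSV)
for v in range(166,194,2):   # grey steel columns per row
    row=hsv[v,455:515];k=np.where((row[:,1]<70)&(row[:,2]>55))[0]
    if len(k):print(v,455+k.min(),455+k.max(),455+(k.min()+k.max())/2)
# expected column of the axis at these rows
```

```text
72 [480.6 188.7] [139.2 298.9]
102 [485.4 176.6] [134.6 298. ]
120 [488.4 169.1] [131.7 297.5]
128 [489.8 165.7] [130.4 297.2]
166 479 498 488.5
168 478 498 488.0
170 478 499 488.5
172 477 498 487.5
174 476 498 487.0
176 477 496 486.5
178 478 495 486.5
180 477 494 485.5
182 477 492 484.5
184 476 489 482.5
186 477 489 483.0
188 477 487 482.0
190 479 484 481.5
```

```bash
cat > ins.py <<'E'
from h import *
b=np.array([483.5,296.9])
p=monitor.current_tcp_pos();bot.move_l([*b,p[2]],feed=40)
for k,(dx,dy) in enumerate([(0,0),(0,-1.5),(0,1.5),(-1.5,0),(1.5,0)]):
    bot.move_l([b[0]+dx,b[1]+dy,150],feed=60)
    hit=bot.move_l([b[0]+dx,b[1]+dy,110.5],feed=30,f_stop=6)
    q=monitor.current_tcp_pos();f=monitor.current_contact_force()
    print(k,hit,q.round(2),f.round(2),round(monitor.current_clock(),2))
    if q[2]<114: break
    bot.move_l([q[0],q[1],150],feed=60)
E
python3 ins.py
```

```text
0 False [483.62 297.01 110.71] [-0.44  0.16 -2.85] 10.83
```

Run:
```python
from h import *
p=monitor.current_tcp_pos();b0=monitor.current_contact_force()
cmd=np.array([483.5,296.9,110.5])
hit=bot.move_l([*cmd[:2],104],feed=6,f_stop=7)
q=monitor.current_tcp_pos();print(hit,q.round(2),(monitor.current_contact_force()-b0).round(2))
z=q[2];t0=None
for i in range(40):
    t=monitor.current_clock();f=monitor.current_contact_force()-b0
    print(round(t,2),f.round(1),monitor.current_tcp_pos()[2].round(2),round(z,2))
    if t0 is None and 8.5<f[2]<12: t0=t
    if t0 and t-t0>1.4: break
    e=10-f[2]
    if abs(e)>1:
        z-=np.clip(.06*e,-.3,.3);bot.move_l([*cmd[:2],z],feed=10)
    else: bot.sleep(.1)
```

```text
True [483.54 296.93 108.42] [0.87 0.6  8.53]
11.4 [0.9 0.6 8.5] 108.42 108.42
11.74 [ 1.1 -0.2  5.7] 108.47 108.33
11.99 [0.4 0.1 8.1] 108.44 108.07
12.24 [-1.3 -0.9  8.2] 108.44 107.96
12.49 [-0.2 -0.6  9.9] 108.4 107.85
12.59 [-1.2 -1.3  9.3] 108.41 107.85
12.69 [-1.  -2.   9.5] 108.4 107.85
12.79 [-0.4 -1.2 10.1] 108.42 107.85
12.89 [-0.1 -1.3 10. ] 108.42 107.85
```

The no-go section is refused at the mouth: z stays constant at 108.4. I'll hold a full second more at 10 N, ease off, release and retreat.

Run:
```python
from h import *
for i in range(6):
    bot.sleep(.2);print(monitor.current_contact_force()[2].round(1),monitor.current_tcp_pos()[2].round(2),end="; ")
bot.move_l([483.5,296.9,108.4],feed=10);print("eased",monitor.current_contact_force().round(1))
open_jaws();bot.sleep(.2)
bot.move_l([483.5,296.9,235],feed=120)
print(monitor.current_opening(),monitor.current_contact_force().round(1))
bot.goto([600,-60,300],monitor.current_ee_rot());print(monitor.current_clock())
T=vision.grab_frame("top");S=vision.grab_frame("scene")
a=cv2.resize(T["pixels"][240:340,100:260],(480,300),interpolation=0);c=cv2.resize(S["pixels"][130:260,370:530],(320,260),interpolation=0)
c=cv2.copyMakeBorder(c,0,40,0,0,0);cv2.imwrite("pics/end.png",np.hstack([a,c]))
```

```text
6.5 108.41; 6.8 108.43; 6.9 108.41; 6.7 108.41; 6.9 108.42; 6.9 108.42; eased [-0.5 -0.5  2.8]
0.9984479708344078 [-0.1 -0.1 -0.5]
17.7583
```

View pics/end.png

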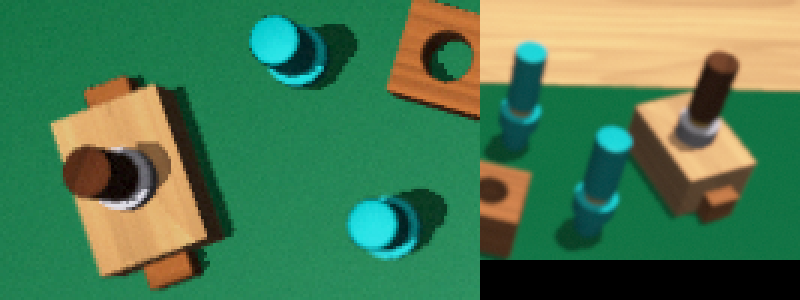

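The gauge stands upright in the bore, with its no-go section on the mouth (top crop about (120,180), scene crop about (700,130)). Both turquoise pieces are where they were.

```bash
python3 -c "
from cell import bot
print(bot.finish_job())"
```

```text
the job is handed in; nothing more can be done
None
```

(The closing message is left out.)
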